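# Slide a hook hanger into a T-slot rail until its catch locks

## Robot

A 6-joint arm with a two-finger parallel gripper is mounted at the origin on a cart in front of the work surface, level with it; the furniture and walls round the work are solid. World frame = base frame: x ahead of the robot, y to its left, z up, the work surface at z = 0. Lengths are in mm, angles in rad, forces in N, time in s.
With the tool pointing down it reaches from about 250 to 775 mm from the base axis. Payload 4 kg.
Tool frame: the origin (TCP) lies at the very end of the fingers, on their centre line; the grasp point (between the pads) lies 19 mm behind it; x points along the fingers, z is the direction in which the jaws open and shut, and the axes are right-handed (so a half turn about x gives the same grasp; the last joint's range is limited). The gripper opens to 94 mm and grips with 3 to 60 N. Pads are 16 mm wide; open, the fingers measure 119 mm over their backs; the gripper's body (75 mm by 177 mm) begins 78 mm behind the grasp point.
Start: joints at [-1.22, 0.087, 1.371, -0, 1.684, -0.103], TCP at [241.112, -494.354, 205.506] pointing down, gripper open.
Joint ranges: [-3.1, 3.1], [-0.76, 2.03], [0.27, 2.55], [-1.08, 4.22], [0.17, 2.65], [-2.57, 2.57]. Speed limits (rad/s): [2.79, 2.79, 3.14, 3.14, 3.14, 3.14].

## Interface

Orientations are given as [roll, pitch, yaw] about the fixed x, y, z axes, in that order (R = Rz(yaw) Ry(pitch) Rx(roll)).
In Python, from cell import get_state, vision, workorder gives the robot as it stands.
- The arm moves only by the shell command python3 -m creep 'ROWS' [FORCE]. ROWS is JSON, one flat list of numbers, 5 for each row, row after row: the shift along the tool's x, y, z in m, then the turn about the tool's x in degrees, then the finger opening in m, from 0 to 0.094. A call has exactly 10 rows; each row is the pose to reach, as a shift and turn from the pose measured when the call began, along the tool's axes at that moment; what a row does not reach only later rows make up. A row lasts 1/8 s, in which the tool goes at most 62.5 mm and 10.7 degrees, less where a joint would pass 70% of its speed; a pose out of reach is approached as far as the arm can. A call with a gripper value outside its range is refused whole. The fingers move at their own pace and stop on an object; FORCE is the grip in N (left out, the last holds). Time passes only in rows, so rows that repeat a pose let the fingers close, or fill a call up. It gives the time, the measured TCP pose, the force and the opening at its end, in the units of the state.
- get_state(): the state, without advancing time (a new reading comes with each control period).
- vision.get_image(name): name is "side" or "top"; returns (picture, depth): 384x512x3 uint8, blue, green, red; 384x512 float32, mm along the optical axis (not along the pixel's ray), 0 where there is no reading.
- vision.get_calibration(name): a dict with "camera_matrix" (3x3 intrinsics, pixels), "dist_coeffs" ([k1, k2, p1, p2, k3] as OpenCV has them; the pictures are not rectified), "eye" and "attitude" of the camera in the world. Camera axes: x right, y up, looking along -z (the intrinsics and any distortion apply to the point x, -y, -z); pixel columns grow to the right and rows downward; lengths in mm; the calibration is good to about 2 mm. A picture is of the moment at which its call begins. get_calibration takes no time and is no camera call.
- workorder.close_job(): hands the job in, once; it reports no verdict.
The state is a dict: "clock": time; "q": joint angles; "qd": joint speeds; "joint_efforts": joint torques, N m; "ee_pos": TCP position; "ee_rot": TCP orientation; "wrist_force": force on the tool from outside, world axes, zero at the start; "wrist_torque": the same for the moment, N m; "width": finger opening in mm.
Only numpy, scipy, OpenCV 4.12 (cv2) and the standard library are available. Lean on these libraries where they do the work, as an engineer would, in place of code of your own. Each camera call takes 0.05 s, during which the arm holds its last target.

## Task

Pick up the steel hook hanger from the bench and bring its slider, rounded nose first, to the open end of the slotted rail on the stand. Feed it in and slide it gently along, without forcing it, past the small hinged catch and against the spring buffer until the catch drops behind it, without ramming the buffer to its end; then let go, so the hanger stays locked in the rail. Leave the glassware and the weight where they are.

Things in the scene. Friction and masses are not known exactly. Their poses are not given: they have to be found in the camera images.
- hanger: Loose steel hook hanger, 0.1 to 0.21 kg, standing upright on its flat hook floor. Origin on its underside (z = 0) below the slider's middle; x to its back (to the rail), y to its leading nose, z up. Upright strap 24 mm wide (x -22 to -18, z 0 to 74 mm) with the slider behind it and the grip block in front; hook floor 4 mm thick (x -70 to -18), upturned lip 22 mm high at its front.
- slider (a point): Middle of the hanger's slider, 60 mm above its underside; axes as the hanger. The slider is 11 mm thick (x), 26 mm high, and reaches from a square tail at y = -16 mm to a rounded, chamfered nose at y = +21 mm. A neck (24 mm along y, 9 mm high; the rail slot is 14 mm) joins it to the strap. Keep it pressed on the rail with well under 20 N.
- grip (a point): Centre of the hanger's black grip block, 36 mm in front (-x) of the slider's middle, at the same height. 28 (x) x 24 (y) x 22 mm high; pinch it across y from above.
- rail: Stand with two posts carrying an aluminium rail, 260 mm long. Origin on the bench below the rail's middle; y runs from the open, flared end to the capped closed end, -x is the front with the slot. Rail top at z = 169 mm; posts behind. A dark stop unit with catch and buffer is clamped in the rail, 8 mm proud of its top; its place along the rail is not measured: feel or look for it.
- mouth (a point): Nominal centre of the rail's open end on the stand, 150 mm up; axes as the stand, +y the way in. The rail is bolted up by eye: really up to 7 mm off in x, 6 in z, and turned about here by up to 0.06 rad (not measured). Hollow 14 (x) x 30 mm high: play 1.5 mm each way in x, 2 in z; 8 mm flare, 4 mm wider each way. The hanger locks with the slider's middle 130 to 197 mm in.
- catch (a joint): Small hinged spring catch in the rail's top slot, rad: 0 = down (free, or locked behind the slider), about 0.25 to 0.5 while the slider passes under it, which takes only a few N. It drops behind the slider's square tail, about 15 mm before the locked slider's middle.
- buffer (a joint): Spring buffer beyond the catch, m: 0 = free, grows as the slider's nose presses it: 2 N at first touch, then 0.8 N per mm. The catch drops when it is pressed about 4.5 to 7 mm (6 to 8 N, and 1 to 4 N of sliding friction on top); locked it stays pressed about 3 mm. Travel 18 mm; over 14 mm counts as rammed.
- flask: Stoppered conical flask, 66 mm wide, 111 mm high, origin under its centre; bystander.
- beaker: Glass beaker, 51 x 58 mm, 68 mm high, origin under its centre; bystander.
- weight: Pale knobbed calibration weight, 28 mm wide, 35 mm high, origin under its centre; bystander.

How it is judged (in metres and radians):
On the way, in this order (a step that is already met when the one before it is completed fails the run):
1. the hanger's slider is in the rail's open end: its middle at least 15 mm inside, aligned with the rail (x of slider in the frame of mouth between -0.024 and 0.024 m and z of slider in the frame of mouth between -0.012 and 0.012 m and y of slider in the frame of mouth between 0.015 and 0.115 m), for 0.1 s.
2. the slider passes under the catch and lifts it (over 0.15 rad) (x of slider in the frame of mouth between -0.024 and 0.024 m and z of slider in the frame of mouth between -0.012 and 0.012 m and value of joint catch above 0.15 rad), for 0.1 s.
At the end, for the whole second after the job is handed in: The hanger's slider is inside the rail (within 24 mm across and 12 mm in height of the nominal centre line, over 100 mm from the open end), hanging within 0.25 rad of upright and at rest, the catch down behind it (under 0.08 rad) and the buffer still pressed 1.5 to 6.5 mm (x of slider in the frame of mouth between -0.024 and 0.024 m and z of slider in the frame of mouth between -0.012 and 0.012 m and y of slider in the frame of mouth above 0.1 m and value of joint buffer between 0.0015 and 0.0065 m and value of joint catch below 0.08 rad and angle between hanger's own z axis and vertical below 0.25 rad and linear speed of hanger below 0.01 m/s and velocity of joint buffer below 0.01 m/s); the robot touches nothing.
It fails at once if the hanger is forced against the rail with more than 20 N (contact force between hanger and rail above 20 N).
It fails at once if the buffer is rammed (pressed more than 14 mm) (value of joint buffer above 0.014 m).
It fails at once if the flask, beaker or weight is moved more than 15 mm or tipped (distance of any of flask, beaker, weight from where it was at the start of the episode above 0.015 m or angle between any of flask, beaker, weight's own z axis and vertical above 0.2 rad).
It also fails if it takes over 70 s, if anything falls off the work surface, if the arm or the gripper's body presses on something with over 40 N, if the wrist force passes 120 N, or if a joint passes its speed limit or range.

## Working session

There is one attempt and no reset: what is moved stays moved. The work goes in short steps, Python scripts to look and compute and a shell command to move; the robot and the scene stay as the last step left them, time stands still between calls to the robot, and variables do not carry over. Pictures are saved under pics/ and viewed, and the job is handed in when it is done.

```bash
mkdir -p pics; ls; python3 - <<'E'
from cell import get_state, vision, workorder
import cv2,numpy as np
s=get_state()
for k,v in s.items(): print(k,np.round(v,4))
for n in("side","top"):
    c=vision.get_calibration(n); print(n,c)
    p,d=vision.get_image(n); cv2.imwrite(f"pics/{n}0.png",p); np.save(f"pics/{n}0.npy",d); print((d>0).mean())
E
```

```text
pics
clock 0.0
q [-1.2201  0.0879  1.3722  0.      1.6836 -0.1031]
qd [ 0.0013  0.0006 -0.0002  0.0009 -0.0002 -0.0003]
joint_efforts [-7.00000e-04 -3.40175e+01 -3.02431e+01  7.18000e-02  3.28000e-02
 -2.00000e-04]
ee_pos [ 240.9336 -493.8295  204.3333]
ee_rot [3.0302 1.5686 1.9132]
wrist_force [0.1571 0.0269 0.2315]
wrist_torque [-0.06   -0.0157  0.0735]
width 93.8556
side {'camera_matrix': array([[378.21126798,   0.        , 255.50708029],
       [  0.        , 378.21126798, 197.36832963],
       [  0.        ,   0.        ,   1.        ]]), 'dist_coeffs': array([-0.01820496,  0.        ,  0.        ,  0.        ,  0.        ]), 'eye': array([482.78970597, 593.21354908, 700.30920067]), 'attitude': array([ 0.87338454,  0.00498215, -3.04133004])}
0.9958597819010416
top {'camera_matrix': array([[389.44687606,   0.        , 264.31786362],
       [  0.        , 389.44687606, 190.97156744],
       [  0.        ,   0.        ,   1.        ]]), 'dist_coeffs': array([-0.10043069,  0.        ,  0.        ,  0.        ,  0.        ]), 'eye': array([357.17159507, -82.84413828, 970.66107195]), 'attitude': array([ 0.21162279,  0.00198964, -1.64994654])}
0.9958394368489584
```

View pics/side0.png

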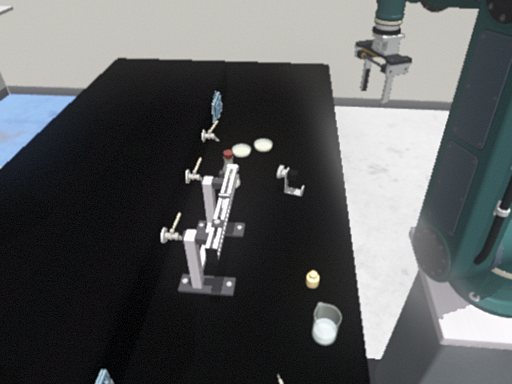

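View pics/top0.png

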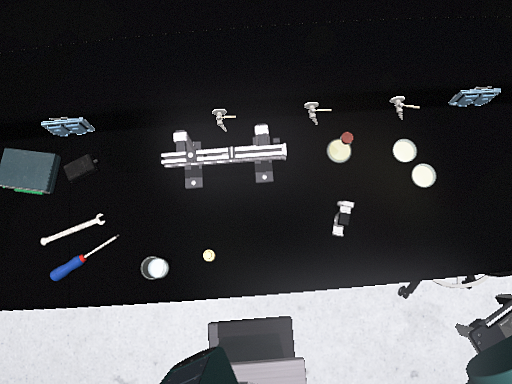

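The side view shows the rail stand near (215,220), the hanger at (290,182), the weight at (313,279) and the beaker at (326,325). In the top view the rail runs from (163,160) to (286,150), the hanger is at (343,218) and the flask at (340,148). Next I'll zoom in and convert these to positions.

```bash
cat > h.py <<'E'
import numpy as np,cv2
from cell import vision
from scipy.spatial.transform import Rotation as Ro
def cal(n):
    c=vision.get_calibration(n); return c['camera_matrix'],c['dist_coeffs'],np.array(c['eye']),Ro.from_euler('xyz',c['attitude']).as_matrix()
def rays(n,uv):
    K,D,e,R=cal(n); p=cv2.undistortPoints(np.array(uv,float).reshape(-1,1,2),K,D).reshape(-1,2)
    return e,np.c_[p[:,0],-p[:,1],-np.ones(len(p))]@R.T   # scale by depth
def onz(n,uv,z):
    e,r=rays(n,uv); return e+r*((z-e[2])/r[:,2])[:,None]
def cloud(n,d):
    v,u=np.mgrid[0:384,0:512]; e,r=rays(n,np.c_[u.ravel(),v.ravel()])
    return (e+r*d.reshape(-1,1)).reshape(384,512,3)
def proj(n,P):
    K,D,e,R=cal(n); c=(np.atleast_2d(P)-e)@R; c=c*[1,-1,-1]
    return cv2.projectPoints(c.reshape(-1,1,3),np.zeros(3),np.zeros(3),K,D)[0].reshape(-1,2)
E
python3 - <<'E'
import numpy as np,cv2
from h import *
for n,b in(("top",(150,110,370,250)),("side",(150,130,330,350))):
    p=cv2.imread(f"pics/{n}0.png");d=np.load(f"pics/{n}0.npy");C=cloud(n,d);np.save(f"pics/{n}C.npy",C)
    x0,y0,x1,y1=b
    print(n, "bench z", np.median(C[240:260,120:140,2]) if n=="top" else np.median(C[220:240,270:290,2]))
    cv2.imwrite(f"pics/{n}z.png",cv2.resize(p[y0:y1,x0:x1],None,fx=(3.5 if n=="top" else 2.7),fy=(3.5 if n=="top" else 2.7),interpolation=cv2.INTER_CUBIC))
C=np.load("pics/topC.npy")
np.set_printoptions(suppress=True,precision=0,linewidth=250)
for (u,v) in [(340,205),(350,205),(343,218),(338,233),(340,148),(155,268),(209,255)]: print(u,v,C[v,u])
print("hanger z");print(C[200:238:1,328:358:2,2])
print("rail z");print(C[140:172:1,158:295:6,2])
E
```

```text
top bench z 1.3807811433335928
side bench z 0.5340570025901457
340 205 [ 503. -273.   64.]
350 205 [ 500. -294.   74.]
343 218 [ 471. -275.   70.]
338 233 [ 441. -268.   22.]
340 148 [ 643. -289.   69.]
155 268 [391. 180.  26.]
209 255 [412.  47.  35.]
hanger z
[[  2.   2.   2.   2.   1.   3.  -1.  -0.   2.   3.   1.   1.   3.   4.   0.]
 [  1.  -0.   1.   2.   2.  66.  71.  76.  76.  73.  73.   0.   2.   3.   4.]
 [ -2.   3.   1.  -1.   0.  69.  68.  74.  74.  75.  72.  73.  73.   1.   2.]
 [ -0.  -1.   2.  -3.   3.  67.  71.  74.  73.  73.  76.  77.  72.   3.   1.]
 [  2.   2.   3.   1.   6.  66.  70.  69.  73.  71.  76.  76.  72.   3.  -3.]
 [  2.   3.   0.   2.   3.   3.  64.  66.  71.  73.  73.  74.  74.   0.   3.]
 [  4.   2.   2.   2.   3.   5.   0.  65.  65.  67.  67.  73.  74.  -1.   1.]
 [  1.  -0.   2.   2.   1.   1.  59.  66.  67.  67.  65.  62.  -1.   4.   3.]
 [  1.   4.  -2.   1.  -0.  -0.  57.  67.  65.  68.  69.  51.  -1.   4.   2.]
 [  1.  -0.   1.   1.  -2.   1.  60.  66.  65.  64.  64.   1.   5.   4.   1.]
 [  2.   2.   5.   2.   1.  -0.  65.  76.  63.  69.  65.  
[... 5210 characters left out ...]
52. 148. 146. 143. 138.  10.  13.   2.   0.   1.   3.   2.   1.  -1.   2.  -1.  13.   9.  13.   4.   2.   1.]
 [  2. 147. 138. 139.   1.  10.  10.   9.   1.   2.   3.   2.   1.   5.   2.   2.   2.  12.  13.  12.   4.  -0.   0.]
 [  2. 139.   1.  -1.   0.  13.   9.  11.   2.   2.   2.   1.   1.  -1.   2.  -2.   3.  13.  10.  12.   3.   3.  -1.]
 [  1.   0.   2.   1.   3.  13.  11.  14.   1.   2.   1.   1.   2.   7.  -1.   2.  -0.  11.  11.  10.  -1.  -1.   1.]
 [  1.   3.   0.   2.   2.  13.  11.  12.  -1.   2.   1.   3.   0.   5.   1.   2.   2.   9.  13.  11.   0.   2.  -1.]
 [  2.   5.   0.   0.   2.  12.   9.  10.   3.  -1.   2.   3.   3.   4.   2.   1.   2.  11.  12.  12.   0.   1.   1.]]
```

```bash
ls pics
```

```text
side0.npy
side0.png
sideC.npy
sidez.png
top0.npy
top0.png
topC.npy
topz.png
```

View pics/topz.png

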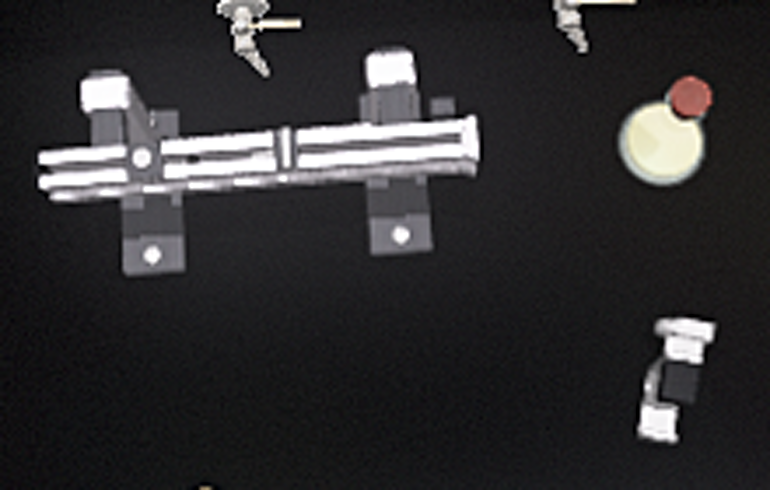

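View pics/sidez.png

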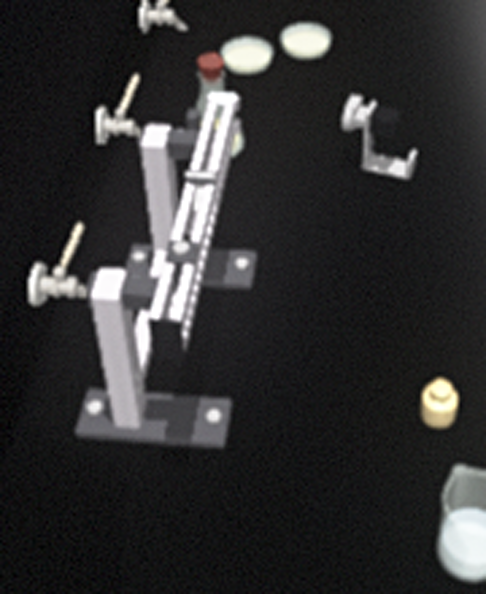

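```bash
python3 - <<'E'
import numpy as np,cv2
from h import *
np.set_printoptions(suppress=True,precision=2,linewidth=200)
for n in("top","side"):
    C=np.load(f"pics/{n}C.npy"); p=cv2.imread(f"pics/{n}0.png"); g=p.max(2)
    print("==",n)
    box=(C[...,0]>500)&(C[...,0]<700)&(C[...,1]>-200)&(C[...,1]<170)
    m=box&(C[...,2]>168)&(C[...,2]<179)&(g>120)
    P=C[m]; 
    A=np.c_[P[:,0]-580,P[:,1],np.ones(len(P))]; k=np.linalg.lstsq(A,P[:,2],rcond=None)[0]
    print("top plane z=",k,len(P),"y",P[:,1].min(),P[:,1].max())
    # back edge, front edge per y-bin
    ys=np.arange(-160,150,10);L=[]
    for y in ys:
        q=P[abs(P[:,1]-y)<5]
        if len(q)>4: L.append((y,q[:,0].min(),q[:,0].max(),np.median(q[:,2])))
    L=np.array(L); print(L)
    # foot plates
    f=box&(C[...,2]>7)&(C[...,2]<16); P=C[f]; print("feet",P.min(0),P.max(0))
    # posts top / proud
    f=box&(C[...,2]>178.5)&(C[...,2]<195);P=C[f];print("proud");h,e=np.histogram(P[:,1],np.arange(-180,180,10));print(np.c_[e[:-1],h][h>0].T)
    # hanger
    hb=(C[...,0]>400)&(C[...,0]<560)&(C[...,1]>-340)&(C[...,1]<-220)
    for a,b in((3.5,9),(15,28),(66,80)):
        q=C[hb&(C[...,2]>a)&(C[...,2]<b)&(g>(130 if a!=66 else 0))]; print(a,b,len(q),q.min(0),q.max(0),q.mean(0))
E
```

```text
== top
top plane z= [ -0.02   0.   175.2 ] 800 y -148.44152980319387 120.90050543223154
[[-150.    602.71  629.47  176.02]
 [-140.    604.02  627.32  174.58]
 [-130.    605.55  642.49  173.71]
 [-120.    604.39  625.32  174.46]
 [-110.    604.9   625.96  174.44]
 [-100.    606.13  674.67  173.49]
 [ -90.    605.11  625.83  173.72]
 [ -80.    605.05  626.21  174.28]
 [ -70.    605.88  626.97  174.51]
 [ -60.    605.25  624.98  174.57]
 [ -50.    604.83  627.31  173.31]
 [ -40.    604.72  627.18  174.72]
 [ -30.    604.58  628.94  178.03]
 [ -20.    604.44  626.96  173.13]
 [ -10.    604.95  627.99  173.97]
 [   0.    604.62  626.25  174.34]
 [  10.    605.19  627.51  174.33]
 [  20.    605.83  627.59  174.46]
 [  30.    605.27  626.21  174.87]
 [  40.    605.46  627.59  174.56]
 [  50.    605.89  626.65  177.06]
 [  60.    605.45  624.85  178.03]
 [  70.    605.45  667.96  175.05]
 [  80.    606.26  673.33  174.46]
 [  90.    606.06  627.46  174.47]
 [ 100.    606.48  627.96  174.34]
 [ 110.    604.87  627.89  174.41]
 [ 120.    605.93  626.7   174.83]]
feet [ 509.48 -195.38    7.02] 
[... 1098 characters left out ...]
605.81  627.27  173.53]
 [  40.    606.07  626.75  173.18]
 [  50.    606.09  628.25  177.54]
 [  60.    606.66  627.73  177.28]
 [  70.    606.29  628.03  173.58]
 [  80.    606.01  628.18  173.59]
 [  90.    606.25  627.3   173.72]
 [ 100.    606.19  628.14  173.57]
 [ 110.    606.36  627.94  172.99]
 [ 120.    606.34  627.97  173.81]]
feet [ 585.42 -120.59    7.03] [699.96 107.81  15.99]
proud
[[-40 -30  50  60]
 [  3  13  14  15]]
3.5 9 58 [ 442.92 -286.      3.67] [ 486.47 -254.9     8.62] [ 462.68 -272.11    5.22]
15 28 14 [ 435.17 -274.35   15.66] [ 487.29 -253.99   24.66] [ 448.66 -265.7    20.66]
66 80 120 [ 455.76 -301.2    66.03] [ 512.07 -256.09   76.26] [ 483.89 -275.48   71.24]
```

```bash
python3 - <<'E'
import numpy as np,cv2
from h import *
np.set_printoptions(suppress=True,precision=2,linewidth=200)
S={}
for n in("top","side"):
    C=np.load(f"pics/{n}C.npy"); p=cv2.imread(f"pics/{n}0.png"); g=p.max(2)
    hb=(C[...,0]>420)&(C[...,0]<560)&(C[...,1]>-320)&(C[...,1]<-240)
    top=hb&(C[...,2]>66)&(C[...,2]<82)
    for nm,m in(("dark",top&(g<90)),("light",top&(g>150)&(C[...,0]>478)),("lighthi",top&(g>150)&(C[...,0]>496))):
        v,u=np.nonzero(m)
        z=71 if nm=="dark" else 73
        X=onz(n,np.c_[u,v],z)[:,:2]; r=cv2.minAreaRect(X.astype(np.float32))
        print(n,nm,len(u),"mean",X.mean(0),"rect c",r[0],"size",r[1],"ang",r[2], "meanZ",C[m][:,2].mean())
    q=hb&(C[...,2]>3.5)&(C[...,2]<40)&(g>100)&(C[...,0]<475); print("hook",C[q].mean(0))
    lp=hb&(C[...,2]>15)&(C[...,2]<30)&(C[...,0]<446); print("lip",C[lp].mean(0))
    b=(slice(190,245),slice(320,365)) if n=="top" else (slice(155,205),slice(265,315))
    cv2.imwrite(f"pics/{n}hz.png",cv2.resize(p[b],None,fx=11,fy=11,interpolation=cv2.INTER_NEAREST))
E
```

```text
top dark 112 mean [ 469.94 -276.15] rect c (483.2322082519531, -280.71954345703125) size (22.438720703125, 57.00163650512695) ang 72.10252380371094 meanZ 72.17693970234676
top light 114 mean [ 498.8  -283.57] rect c (496.17822265625, -282.4356384277344) size (33.29924392700195, 28.56900405883789) ang 85.303466796875 meanZ 72.1249467503246
top lighthi 77 mean [ 503.97 -284.62] rect c (503.2691650390625, -283.02069091796875) size (33.30095291137695, 14.328536987304688) ang 85.34385681152344 meanZ 72.34165103061312
hook [ 451.61 -270.41    9.32]
lip [ 438.99 -267.95   22.91]
side dark 62 mean [ 469.62 -271.56] rect c (469.56439208984375, -270.37884521484375) size (32.99427795410156, 26.434356689453125) ang 75.89403533935547 meanZ 70.84021473192395
side light 55 mean [ 499.93 -277.97] rect c (497.1125183105469, -277.53070068359375) size (44.52186965942383, 26.905345916748047) ang 77.03656768798828 meanZ 71.7315172164709
side lighthi 41 mean [ 504.31 -279.13] rect c (504.3019714355469, -279.1856689453125) size (44.52186965942383, 12.150391578674316) ang 77.03656768798828 meanZ 71.64252105967188
hook [ 452.33 -268.89    8.5 ]
lip [ 438.4  -264.48   20.43]
```

View pics/tophz.png

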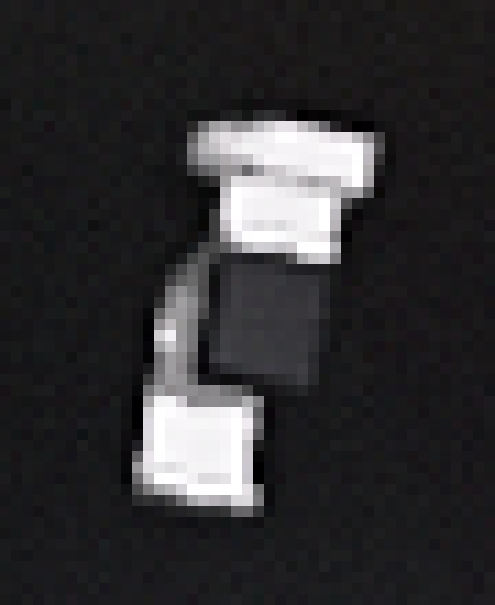

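View pics/sidehz.png

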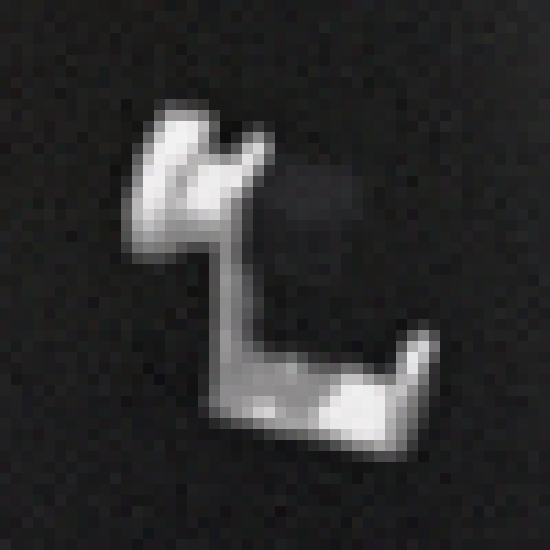

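```bash
python3 - <<'E'
import numpy as np
from h import *
np.set_printoptions(suppress=True,precision=1)
f=lambda L:np.array(L)/11-.5+[320,190]
g=onz("top",f([(220,258),(328,265),(318,385),(210,375)]),71);print(g,g.mean(0))
for i,j in((0,1),(1,2),(3,2),(0,3)):
    d=g[j]-g[i];print(np.linalg.norm(d),np.degrees(np.arctan2(d[1],d[0])))
s=onz("top",f([(190,128),(380,135),(375,195),(190,165)]),73);print(s);d=s[0]-s[1];print(np.linalg.norm(d),np.degrees(np.arctan2(d[1],d[0])))
h=onz("top",f([(150,395),(255,395),(262,510),(133,490)]),4);print(h)
from cell import get_state
from scipy.spatial.transform import Rotation as R
st=get_state();print(R.from_euler('xyz',st['ee_rot']).as_matrix(),st['ee_pos'])
E
```

```text
[[ 483.5 -267.8   71. ]
 [ 480.1 -290.7   71. ]
 [ 454.7 -285.5   71. ]
 [ 458.7 -262.7   71. ]] [ 469.2 -276.7   71. ]
23.19206841107258 -98.42013416561805
25.9113226621766 168.27963017455428
23.089510291646786 -100.0497845329745
25.249437155859756 168.44734610257717
[[ 511.6 -264.2   73. ]
 [ 506.8 -304.9   73. ]
 [ 494.  -302.2   73. ]
 [ 503.7 -263.3   73. ]]
40.961299662917696 83.24585663340282
[[ 462.9 -261.9    4. ]
 [ 460.9 -285.9    4. ]
 [ 434.7 -284.4    4. ]
 [ 441.7 -255.6    4. ]]
[[-0.   0.9  0.4]
 [ 0.   0.4 -0.9]
 [-1.   0.  -0. ]] [ 240.9 -493.9  204.4]
```

```bash
cat >> h.py <<'E'
def go(target=None,yawy=None):
    from cell import get_state
    s=get_state();R=Ro.from_euler('xyz',s['ee_rot']).as_matrix();p=np.array(s['ee_pos'])
    np.set_printoptions(suppress=True,precision=4)
    print("t",round(s['clock'],2),"pos",p.round(2),"width",round(s['width'],2),"F",np.round(s['wrist_force'],2),"M",np.round(s['wrist_torque'],2))
    print("tool x",R[:,0],"-z ang",np.degrees(np.arctan2(-R[1,2],-R[0,2])).round(2),"q6",np.round(s['q'][5],2))
    if target is not None: print("shift m",R.T@(np.array(target)-p)/1000)
    if yawy is not None: print("turn",np.degrees(np.arctan2(-R[1,2],-R[0,2]))-yawy)
    return s
E
python3 -c "
from h import *
go([469.3,-275.8,160],79.5)"
```

```text
t 0.1 pos [ 240.93 -493.87  204.45] width 93.87 F [-0.4   0.19 -0.15] M [-0.08  0.01 -0.04]
tool x [-0.0007  0.0019 -1.    ] -z ang 116.0 q6 -0.1
shift m [ 0.0447  0.3008 -0.0958]
turn 36.502934205864165
```

```bash
python3 -m creep '[0.005,0.040,-0.013,5,0.07, 0.012,0.085,-0.027,11,0.07, 0.019,0.130,-0.041,18,0.07, 0.026,0.175,-0.055,25,0.07, 0.033,0.220,-0.070,32,0.07, 0.040,0.262,-0.084,36.5,0.07, 0.0447,0.301,-0.096,36.5,0.07, 0.0447,0.301,-0.096,36.5,0.07, 0.0447,0.301,-0.096,36.5,0.07, 0.0447,0.301,-0.096,36.5,0.07]' 60
python3 -c "
from h import *
go([469.3,-275.8,41],79.5)
import cv2
for n in('top','side'):
    p,d=vision.get_image(n);cv2.imwrite(f'pics/{n}1.png',p)
    b=(slice(150,270),slice(280,420)) if n=='top' else (slice(90,220),slice(220,360))
    cv2.imwrite(f'pics/{n}1z.png',cv2.resize(p[b],None,fx=4,fy=4,interpolation=cv2.INTER_CUBIC))
"
```

```text
clock: 1.35
ee_pos: [468.7, -276.5, 160.1]
ee_rot: [-2.436, 1.569, 2.091]
wrist_force: [0.3, 0.7, 0.2]
width: 69.8
t 1.35 pos [ 468.66 -276.48  160.07] width 69.82 F [0.28 0.67 0.24] M [0.03 0.07 0.03]
tool x [-0.0009  0.0015 -1.    ] -z ang 79.41 q6 1.12
shift m [ 0.1191  0.0006 -0.0006]
turn -0.09480856501591006
```

View pics/side1z.png

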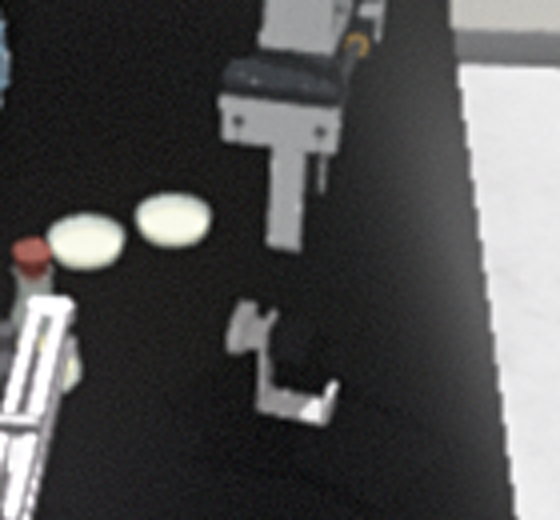

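View pics/top1z.png

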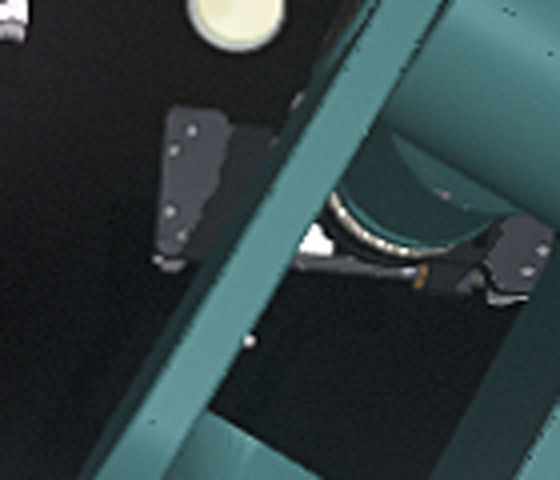

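The gripper stands above the hanger: the finger is at about (285,200) in the side crop and the block at (300,340). I'll go down and close.

```bash
python3 -m creep '[0.03,0.0006,-0.0006,0,0.06, 0.06,0.0006,-0.0006,0,0.06, 0.09,0.0006,-0.0006,0,0.06, 0.108,0.0006,-0.0006,0,0.06, 0.119,0.0006,-0.0006,0,0.06, 0.119,0.0006,-0.0006,0,0.045, 0.119,0.0006,-0.0006,0,0.035, 0.119,0.0006,-0.0006,0,0.015, 0.119,0.0006,-0.0006,0,0.015, 0.119,0.0006,-0.0006,0,0.015]' 55
python3 -c "
from h import *
go()
import cv2
for n in('side',):
    p,d=vision.get_image(n)
    b=(slice(90,220),slice(220,360))
    cv2.imwrite(f'pics/{n}2z.png',cv2.resize(p[b],None,fx=4,fy=4,interpolation=cv2.INTER_CUBIC))
"
```

```text
clock: 2.7
ee_pos: [469.9, -276.0, 42.0]
ee_rot: [2.502, 1.57, 0.747]
wrist_force: [1.2, -1.0, 3.2]
width: 23.8
t 2.7 pos [ 469.93 -276.03   41.98] width 23.75 F [ 1.24 -1.    3.21] M [ 0.09 -0.06  0.06]
tool x [ 0.0009  0.0008 -1.    ] -z ang 79.41 q6 1.12
```

View pics/side2z.png

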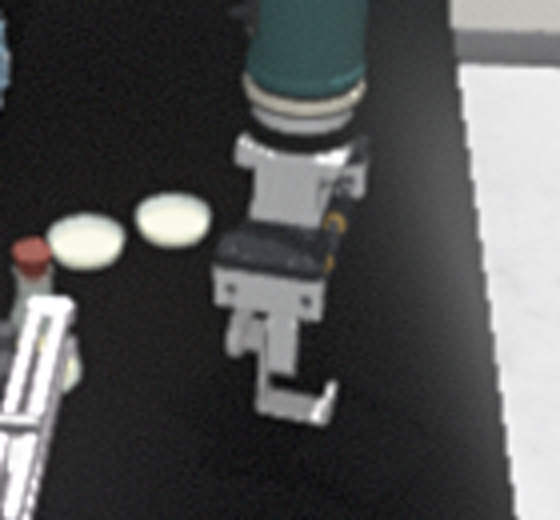

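```bash
python3 -m creep '[-0.01,0,0,0,0.015, -0.03,0,0,0,0.015, -0.05,0,0,0,0.015, -0.07,0,0,0,0.015, -0.09,0,0,0,0.015, -0.105,0,0,0,0.015, -0.118,0,0,0,0.015, -0.118,0,0,0,0.015, -0.118,0,0,0,0.015, -0.118,0,0,0,0.015]' 60
python3 -c "
from h import *
go([575,-215,160],90.2)"
```

```text
clock: 4.0
ee_pos: [469.4, -275.8, 158.9]
ee_rot: [-2.573, 1.569, 1.955]
wrist_force: [0.2, 1.0, -0.5]
width: 23.7
t 4.0 pos [ 469.36 -275.81  158.89] width 23.71 F [ 0.21  1.02 -0.49] M [ 0.04 -0.01  0.01]
tool x [-0.0008  0.002  -1.    ] -z ang 79.41 q6 1.12
shift m [-0.0011  0.0927 -0.0792]
turn -10.794584079040192
```

```bash
python3 -m creep '[0,0.012,-0.010,-1.5,0.015, 0,0.027,-0.023,-3,0.015, 0,0.042,-0.036,-5,0.015, 0,0.057,-0.049,-7,0.015, 0,0.072,-0.062,-9,0.015, -0.001,0.084,-0.072,-10.3,0.015, -0.001,0.0927,-0.0792,-10.8,0.015, -0.001,0.0927,-0.0792,-10.8,0.015, -0.001,0.0927,-0.0792,-10.8,0.015, -0.001,0.0927,-0.0792,-10.8,0.015]'
python3 -c "
from h import *
go([580.5,-190,136],90.2)
import cv2
for n,b in(('side',(slice(110,240),slice(190,330))),('top',(slice(100,240),slice(220,380)))):
    p,d=vision.get_image(n);cv2.imwrite(f'pics/{n}3.png',p);np.save(f'pics/{n}3.npy',d)
    cv2.imwrite(f'pics/{n}3z.png',cv2.resize(p[b],None,fx=4,fy=4,interpolation=cv2.INTER_CUBIC))
"
```

```text
clock: 5.25
ee_pos: [574.6, -215.4, 160.0]
ee_rot: [-2.683, 1.569, 2.032]
wrist_force: [0.5, 0.2, -1.2]
width: 23.5
t 5.25 pos [ 574.6  -215.43  160.02] width 23.46 F [ 0.45  0.19 -1.16] M [ 0.06 -0.01  0.03]
tool x [-0.0009  0.0019 -1.    ] -z ang 90.16 q6 1.12
shift m [ 0.0241  0.006  -0.0254]
turn -0.04337166922417168
```

View pics/side3z.png

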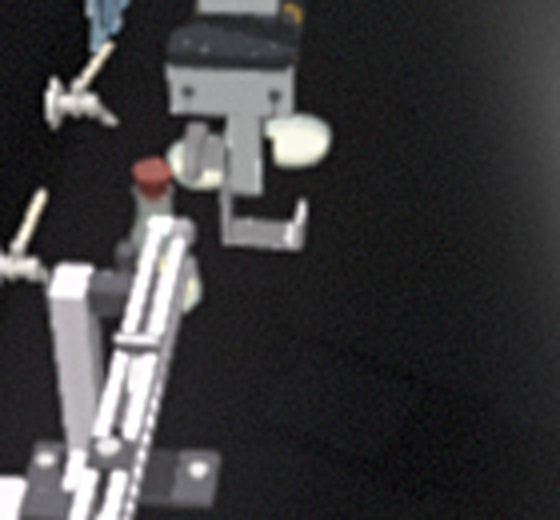

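View pics/top3z.png

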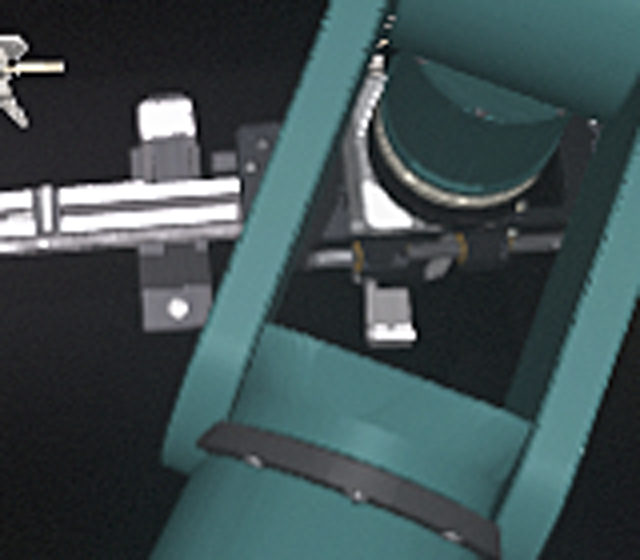

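```bash
python3 - <<'E'
from h import *
np.set_printoptions(suppress=True,precision=1,linewidth=200)
for n in("side","top"):
    p=cv2.imread(f"pics/{n}3.png");d=np.load(f"pics/{n}3.npy");C=cloud(n,d);g=p.max(2)
    b=(C[...,1]>-250)&(C[...,1]<-180)&(C[...,0]>520)&(C[...,0]<640)
    lip=b&(C[...,2]>112)&(C[...,2]<130)&(C[...,0]<560); fl=b&(C[...,2]>108)&(C[...,2]<130)&(C[...,0]<598)
    for nm,m in(("lip",lip),("floor",fl),("slider",b&(C[...,0]>597)&(C[...,2]>140)&(C[...,2]<200)),("grip?",b&(C[...,2]>155)&(C[...,2]<200)&(C[...,0]<600))):
        q=C[m]
        if len(q): print(n,nm,len(q),np.percentile(q,[2,50,98],axis=0).T, "uv",np.argwhere(m).mean(0)[::-1])
cx=[(550,-215),(611,-215)]
# predicted pixels for key corners given nominal hold
t=np.array([574.6,-215.4,160.0+18-60])+[36,0,0]
for nm,o in(("slider top back nose-ish",(5.5,10,73)),("slider top back tail",(5.5,-16,73)),("slider top front tail",(-5.5,-16,73)),("lip top front L",(-70,12,22)),("lip top front R",(-70,-12,22)),("floor bot back L",(-18,12,0)),("floor bot front L",(-70,12,0))):
    print(nm,proj("side",t+o),(proj("side",t+o)-[190,110])*4, (proj("top",t+o)-[220,100])*4)
E
```

```text
side lip 40 [[ 541.1  551.5  559.5]
 [-223.  -207.5 -200.3]
 [ 118.6  122.5  129.3]] uv [261.4 168.8]
side floor 116 [[ 541.2  567.2  590. ]
 [-226.2 -209.5 -201. ]
 [ 118.5  122.4  128.9]] uv [255.4 168.2]
side slider 99 [[ 597.4  607.7  616.4]
 [-229.5 -206.2 -194.1]
 [ 168.4  184.1  193. ]] uv [239.  147.9]
side grip? 191 [[ 560.7  575.6  599.2]
 [-230.6 -201.1 -187.9]
 [ 160.6  183.3  198.8]] uv [250.5 150.7]
top lip 58 [[ 541.5  553.8  559.3]
 [-226.7 -214.2 -203.1]
 [ 120.8  124.4  129.3]] uv [316.8 180.8]
top floor 118 [[ 541.6  560.   573.9]
 [-227.2 -214.3 -203.2]
 [ 120.7  123.7  128.7]] uv [316.6 177.8]
top grip? 91 [[ 559.3  565.2  580.9]
 [-237.6 -221.  -192. ]
 [ 168.1  186.6  195.7]] uv [322.1 168.3]
slider top back nose-ish [[235.5 146.1]] [[181.9 144.5]] [[373.2 177.7]]
slider top back tail [[236.9 140.7]] [[187.6 122.7]] [[422.1 174.1]]
slider top front tail [[241.2 140.9]] [[204.7 123.5]] [[424.5 193.9]]
lip top front L [[265.2 164.9]] [[301.  219.7]] [[373.1 339. ]]
lip top front R [[266.  159.7]] [[303.9 198.7]] [[416.5 335.6]]
floor bot back L [[245.3 170.8]] [[221.4 243.1]] [[358.8 258.9]]
floor bot front L [[265.1 171.9]] [[300.6 247.4]] [[368.4 347.8]]
```

```bash
python3 -c "
import cv2
p=cv2.imread('pics/side3.png')[130:180,225:275]
cv2.imwrite('pics/side3zz.png',cv2.resize(p,None,fx=11,fy=11,interpolation=cv2.INTER_NEAREST))"
```

```text
(no output)
```

View pics/side3zz.png

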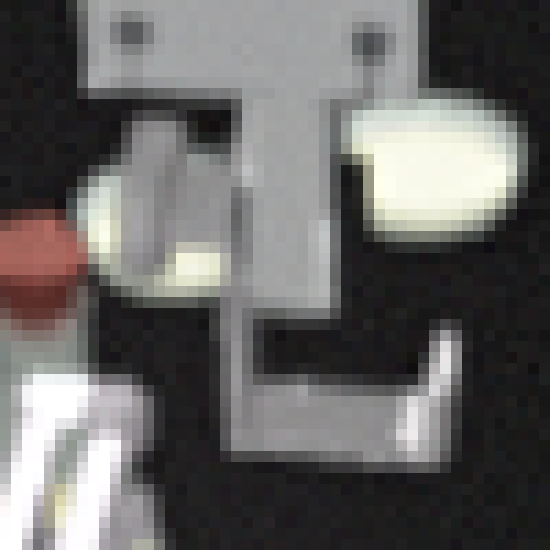

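```bash
python3 -m creep '[0.004,0.001,-0.003,0,0.015, 0.010,0.003,-0.008,0,0.015, 0.016,0.0045,-0.013,0,0.015, 0.021,0.006,-0.018,0,0.015, 0.0241,0.006,-0.022,0,0.015, 0.0241,0.006,-0.0254,0,0.015, 0.0241,0.006,-0.0254,0,0.015, 0.0241,0.006,-0.0254,0,0.015, 0.0241,0.006,-0.0254,0,0.015, 0.0241,0.006,-0.0254,0,0.015]'
python3 -c "
from h import *
go([580.5,-190,136],90.2)
import cv2
for n,b in(('side',(slice(120,190),slice(200,290))),):
    p,d=vision.get_image(n);cv2.imwrite(f'pics/{n}4.png',p);np.save(f'pics/{n}4.npy',d)
    cv2.imwrite(f'pics/{n}4z.png',cv2.resize(p[b],None,fx=8,fy=8,interpolation=cv2.INTER_CUBIC))
"
```

```text
clock: 6.6
ee_pos: [580.6, -190.1, 136.1]
ee_rot: [-2.839, 1.569, 1.876]
wrist_force: [-0.2, 0.3, -1.2]
width: 23.8
t 6.6 pos [ 580.61 -190.1   136.13] width 23.81 F [-0.19  0.29 -1.22] M [ 0.04 -0.03  0.  ]
tool x [-0.0005  0.0017 -1.    ] -z ang 90.15 q6 1.16
shift m [ 0.0001 -0.0001 -0.0001]
turn -0.051041016009932605
```

View pics/side4z.png

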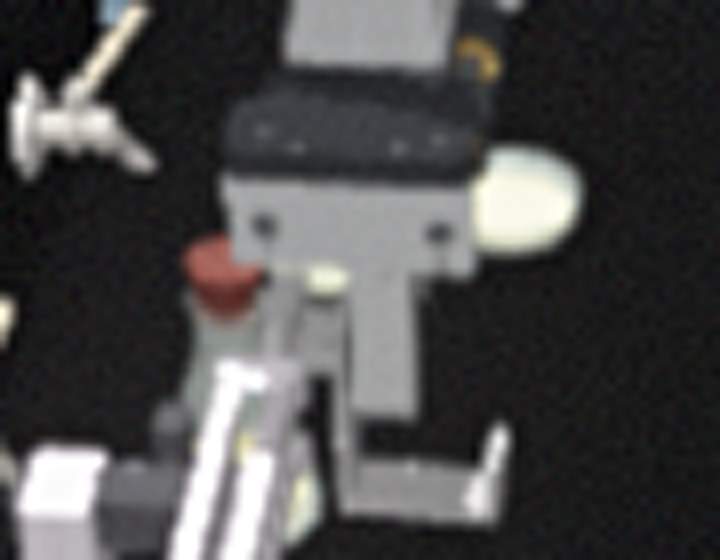

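```bash
python3 -m creep '[0,0,-0.004,0,0.015, 0,0,-0.008,0,0.015, 0,0,-0.012,0,0.015, 0,0,-0.015,0,0.015, 0,0,-0.018,0,0.015, 0,0,-0.020,0,0.015, 0,0,-0.022,0,0.015, 0,0,-0.024,0,0.015, 0,0,-0.025,0,0.015, 0,0,-0.025,0,0.015]'
python3 -c "
from h import *
go([580.5,-160,136],90.2)
import cv2
for n,b in(('side',(slice(120,190),slice(200,290))),):
    p,d=vision.get_image(n);cv2.imwrite(f'pics/{n}5.png',p)
    cv2.imwrite(f'pics/{n}5z.png',cv2.resize(p[b],None,fx=8,fy=8,interpolation=cv2.INTER_CUBIC))
"
```

```text
clock: 7.9
ee_pos: [580.5, -165.0, 136.1]
ee_rot: [-2.806, 1.569, 1.909]
wrist_force: [-0.1, -0.2, -0.6]
width: 23.7
t 7.9 pos [ 580.54 -165.03  136.14] width 23.75 F [-0.12 -0.21 -0.6 ] M [ 0.07  0.04 -0.03]
tool x [-0.0006  0.0017 -1.    ] -z ang 90.15 q6 1.2
shift m [ 0.0001 -0.     -0.005 ]
turn -0.04648852856946917
```

View pics/side5z.png

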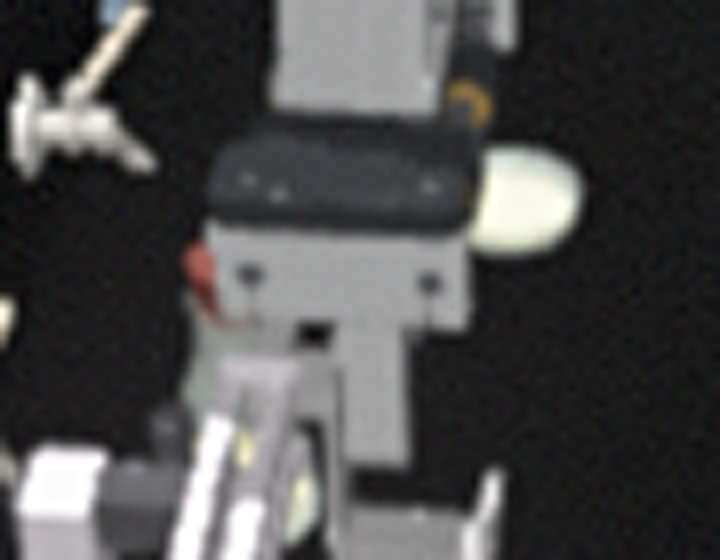

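```bash
python3 -m creep '[0,0,-0.001,0,0.015, 0,0,-0.002,0,0.015, 0,0,-0.003,0,0.015, 0,0,-0.004,0,0.015, 0,0,-0.005,0,0.015, 0,0,-0.006,0,0.015, 0,0,-0.007,0,0.015, 0,0,-0.008,0,0.015, 0,0,-0.008,0,0.015, 0,0,-0.008,0,0.015]'
python3 -c "
from h import *
go()"
```

```text
clock: 9.2
ee_pos: [580.5, -157.1, 136.1]
ee_rot: [-2.793, 1.569, 1.922]
wrist_force: [-0.2, -0.3, -0.0]
width: 23.7
t 9.2 pos [ 580.51 -157.1   136.15] width 23.68 F [-0.21 -0.35 -0.01] M [0.03 0.11 0.05]
tool x [-0.0006  0.0016 -1.    ] -z ang 90.15 q6 1.21
```

Free so far. The nose should now be past the flare, so I'll keep going.

```bash
python3 -m creep '[0,0,-0.0015,0,0.015, 0,0,-0.003,0,0.015, 0,0,-0.0045,0,0.015, 0,0,-0.006,0,0.015, 0,0,-0.0075,0,0.015, 0,0,-0.009,0,0.015, 0,0,-0.0105,0,0.015, 0,0,-0.012,0,0.015, 0,0,-0.012,0,0.015, 0,0,-0.012,0,0.015]'
python3 -c "
from h import *
go()"
```

```text
clock: 10.45
ee_pos: [580.5, -145.1, 136.1]
ee_rot: [-2.777, 1.569, 1.938]
wrist_force: [-0.3, -0.6, -1.3]
width: 23.8
t 10.45 pos [ 580.49 -145.11  136.15] width 23.77 F [-0.29 -0.62 -1.35] M [ 0.09  0.11 -0.02]
tool x [-0.0006  0.0016 -1.    ] -z ang 90.15 q6 1.23
```

```bash
python3 -m creep '[0,0,-0.002,0,0.015, 0,0,-0.004,0,0.015, 0,0,-0.006,0,0.015, 0,0,-0.008,0,0.015, 0,0,-0.010,0,0.015, 0,0,-0.012,0,0.015, 0,0,-0.014,0,0.015, 0,0,-0.016,0,0.015, 0,0,-0.018,0,0.015, 0,0,-0.018,0,0.015]'
python3 -c "
from h import *
go()
import cv2
for n,b in(('side',(slice(120,210),slice(180,290))),):
    p,d=vision.get_image(n);cv2.imwrite(f'pics/{n}6.png',p);
    cv2.imwrite(f'pics/{n}6z.png',cv2.resize(p[b],None,fx=6,fy=6,interpolation=cv2.INTER_CUBIC))"
```

```text
clock: 11.7
ee_pos: [580.5, -127.0, 136.2]
ee_rot: [-2.809, 1.569, 1.906]
wrist_force: [-0.0, -0.4, -0.8]
width: 23.9
t 11.7 pos [ 580.46 -126.96  136.22] width 23.93 F [-0.   -0.38 -0.8 ] M [0.01 0.   0.  ]
tool x [-0.0006  0.0016 -1.    ] -z ang 90.16 q6 1.26
```

View pics/side6z.png

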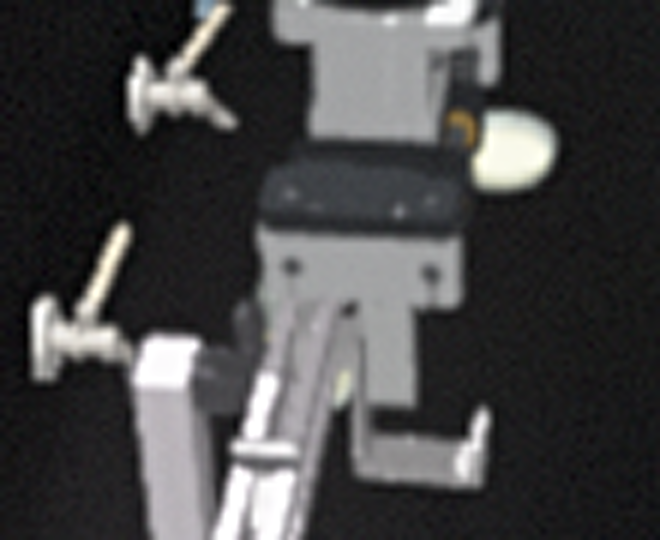

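```bash
python3 -m creep '[0,0,-0.003,0,0.015, 0,0,-0.006,0,0.015, 0,0,-0.009,0,0.015, 0,0,-0.012,0,0.015, 0,0,-0.015,0,0.015, 0,0,-0.018,0,0.015, 0,0,-0.021,0,0.015, 0,0,-0.024,0,0.015, 0,0,-0.026,0,0.015, 0,0,-0.026,0,0.015]'
python3 -c "
from h import *
go()"
```

```text
clock: 13.0
ee_pos: [580.4, -100.9, 136.2]
ee_rot: [-2.778, 1.569, 1.938]
wrist_force: [-0.9, -1.1, -0.7]
width: 23.8
t 13.0 pos [ 580.39 -100.91  136.24] width 23.8 F [-0.93 -1.12 -0.7 ] M [-0.01  0.03 -0.06]
tool x [-0.0006  0.0015 -1.    ] -z ang 90.17 q6 1.3
```

```bash
python3 -m creep '[0,0,-0.003,0,0.015, 0,0,-0.006,0,0.015, 0,0,-0.009,0,0.015, 0,0,-0.012,0,0.015, 0,0,-0.015,0,0.015, 0,0,-0.018,0,0.015, 0,0,-0.021,0,0.015, 0,0,-0.024,0,0.015, 0,0,-0.026,0,0.015, 0,0,-0.026,0,0.015]'
python3 -c "
from h import *
go()"
```

```text
clock: 14.25
ee_pos: [580.3, -74.8, 136.3]
ee_rot: [-2.774, 1.569, 1.941]
wrist_force: [0.2, -0.5, -0.9]
width: 24.0
t 14.25 pos [580.3  -74.76 136.3 ] width 24.0 F [ 0.25 -0.49 -0.9 ] M [-0.    0.01  0.05]
tool x [-0.0006  0.0015 -1.    ] -z ang 90.19 q6 1.34
```

```bash
python3 -m creep '[0,0,-0.002,0,0.015, 0,0,-0.004,0,0.015, 0,0,-0.006,0,0.015, 0,0,-0.008,0,0.015, 0,0,-0.010,0,0.015, 0,0,-0.012,0,0.015, 0,0,-0.014,0,0.015, 0,0,-0.016,0,0.015, 0,0,-0.018,0,0.015, 0,0,-0.018,0,0.015]'
python3 -c "
from h import *
go()
import cv2
for n,b in(('side',(slice(130,270),slice(160,290))),('top',(slice(100,200),slice(150,300)))):
    p,d=vision.get_image(n);cv2.imwrite(f'pics/{n}7.png',p);np.save(f'pics/{n}7.npy',d)
    cv2.imwrite(f'pics/{n}7z.png',cv2.resize(p[b],None,fx=4.3,fy=4.3,interpolation=cv2.INTER_CUBIC))"
```

```text
clock: 15.5
ee_pos: [580.2, -56.6, 136.3]
ee_rot: [-2.759, 1.569, 1.957]
wrist_force: [-0.7, -0.8, -0.6]
width: 23.8
t 15.5 pos [580.24 -56.64 136.34] width 23.81 F [-0.69 -0.84 -0.62] M [ 0.03  0.06 -0.  ]
tool x [-0.0006  0.0015 -1.    ] -z ang 90.2 q6 1.37
```

View pics/side7z.png

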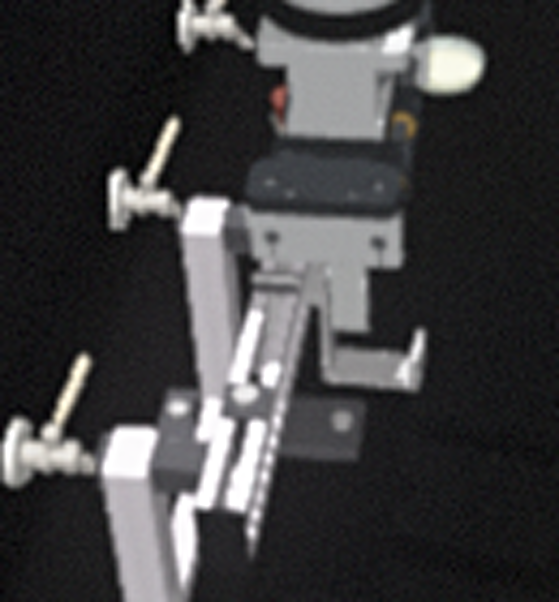

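View pics/top7z.png

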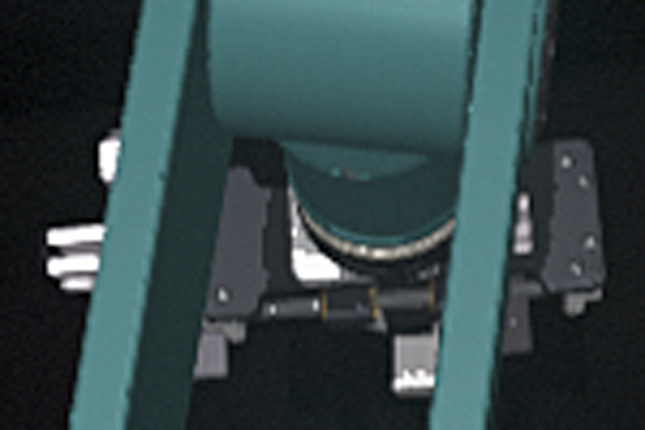

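```bash
python3 -m creep '[0,0,-0.001,0,0.015, 0,0,-0.002,0,0.015, 0,0,-0.003,0,0.015, 0,0,-0.004,0,0.015, 0,0,-0.005,0,0.015, 0,0,-0.006,0,0.015, 0,0,-0.007,0,0.015, 0,0,-0.008,0,0.015, 0,0,-0.009,0,0.015, 0,0,-0.010,0,0.015]'
python3 -c "
from h import *
go()"
```

```text
clock: 16.85
ee_pos: [580.2, -46.7, 136.3]
ee_rot: [-2.741, 1.569, 1.975]
wrist_force: [-0.5, 0.6, -0.9]
width: 23.8
t 16.85 pos [580.21 -46.7  136.33] width 23.84 F [-0.45  0.58 -0.89] M [0.03 0.07 0.05]
tool x [-0.0006  0.0014 -1.    ] -z ang 90.19 q6 1.39
```

```bash
python3 -m creep '[0,0,-0.001,0,0.015, 0,0,-0.002,0,0.015, 0,0,-0.003,0,0.015, 0,0,-0.004,0,0.015, 0,0,-0.005,0,0.015, 0,0,-0.006,0,0.015, 0,0,-0.007,0,0.015, 0,0,-0.008,0,0.015, 0,0,-0.009,0,0.015, 0,0,-0.010,0,0.015]'
python3 -c "
from h import *
go()"
```

```text
clock: 18.1
ee_pos: [580.2, -36.8, 136.3]
ee_rot: [-2.621, 1.57, 2.095]
wrist_force: [-0.0, -0.5, -1.8]
width: 23.9
t 18.1 pos [580.16 -36.81 136.34] width 23.91 F [-0.03 -0.5  -1.79] M [-0.11  0.04 -0.01]
tool x [-0.0006  0.0011 -1.    ] -z ang 90.18 q6 1.41
```

```bash
python3 - <<'E'
from h import *
p=cv2.imread('pics/top0.png')[135:175,155:295]; cv2.imwrite('pics/railtop.png',cv2.resize(p,None,fx=5.7,fy=5.7,interpolation=cv2.INTER_NEAREST))
p=cv2.imread('pics/side7.png')[185:260,190:250]; cv2.imwrite('pics/railside.png',cv2.resize(p,None,fx=8,fy=8,interpolation=cv2.INTER_NEAREST))
for u,v in((204,155),(190,155),(181,156),(231,152),(163,161),(286,150)): print(u,onz("top",[(u,v)],173))
E
```

```text
204 [[617.09704842  27.93382247 173.        ]]
190 [[619.61013251  58.08198885 173.        ]]
181 [[618.9945504   77.59994732 173.        ]]
231 [[619.05209772 -30.32636114 173.        ]]
163 [[611.06025077 116.89396154 173.        ]]
286 [[ 614.09122505 -148.31160963  173.        ]]
```

View pics/railtop.png

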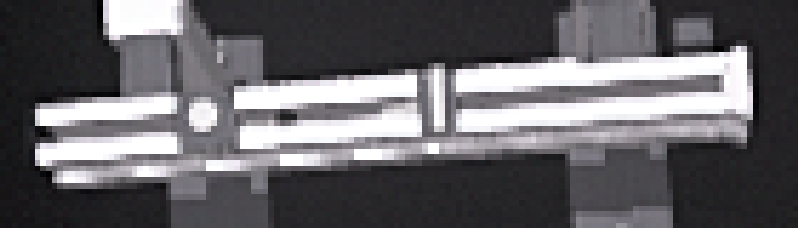

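View pics/railside.png

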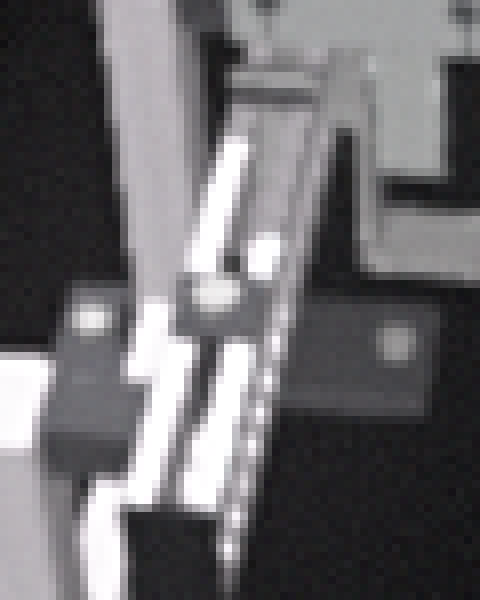

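```bash
python3 -m creep '[0,0,-0.001,0,0.015, 0,0,-0.002,0,0.015, 0,0,-0.003,0,0.015, 0,0,-0.004,0,0.015, 0,0,-0.005,0,0.015, 0,0,-0.006,0,0.015, 0,0,-0.007,0,0.015, 0,0,-0.008,0,0.015, 0,0,-0.009,0,0.015, 0,0,-0.010,0,0.015]'
python3 -c "
from h import *
go()"
```

```text
clock: 19.35
ee_pos: [580.1, -26.6, 136.3]
ee_rot: [-2.628, 1.569, 2.088]
wrist_force: [1.2, -3.6, -3.7]
width: 23.8
t 19.35 pos [580.1 -26.6 136.3] width 23.78 F [ 1.18 -3.64 -3.7 ] M [-0.61 -0.07 -0.1 ]
tool x [-0.0007  0.0013 -1.    ] -z ang 90.19 q6 1.42
```

```bash
python3 -m creep '[0,0,-0.001,0,0.015, 0,0,-0.002,0,0.015, 0,0,-0.003,0,0.015, 0,0,-0.004,0,0.015, 0,0,-0.005,0,0.015, 0,0,-0.006,0,0.015, 0,0,-0.007,0,0.015, 0,0,-0.008,0,0.015, 0,0,-0.008,0,0.015, 0,0,-0.008,0,0.015]'
python3 -c "
from h import *
go()"
```

```text
clock: 20.6
ee_pos: [580.1, -18.4, 136.3]
ee_rot: [-2.748, 1.569, 1.968]
wrist_force: [2.0, -2.9, -3.1]
width: 23.8
t 20.6 pos [580.07 -18.36 136.34] width 23.82 F [ 2.05 -2.92 -3.09] M [-0.41 -0.09 -0.03]
tool x [-0.0007  0.0017 -1.    ] -z ang 90.2 q6 1.44
```

```bash
python3 -c "
from h import *
import cv2
p,d=vision.get_image('side');cv2.imwrite('pics/side8z.png',cv2.resize(p[165:260,185:265],None,fx=6.2,fy=6.2,interpolation=cv2.INTER_CUBIC))"
```

```text
(no output)
```

View pics/side8z.png

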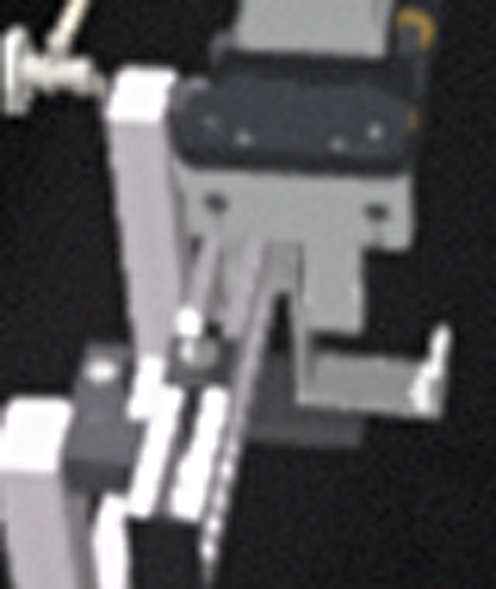

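```bash
python3 -m creep '[0,0,-0.001,0,0.015, 0,0,-0.002,0,0.015, 0,0,-0.003,0,0.015, 0,0,-0.004,0,0.015, 0,0,-0.005,0,0.015, 0,0,-0.006,0,0.015, 0,0,-0.007,0,0.015, 0,0,-0.008,0,0.015, 0,0,-0.008,0,0.015, 0,0,-0.008,0,0.015]'
python3 -c "
from h import *
go()"
```

```text
clock: 21.9
ee_pos: [580.0, -10.1, 136.3]
ee_rot: [-2.814, 1.568, 1.902]
wrist_force: [1.2, -1.2, -4.4]
width: 23.9
t 21.9 pos [580.04 -10.11 136.32] width 23.92 F [ 1.2  -1.18 -4.44] M [-0.2  -0.08 -0.08]
tool x [-0.0008  0.0022 -1.    ] -z ang 90.21 q6 1.45
```

```bash
python3 -m creep '[0,0,-0.001,0,0.015, 0,0,-0.002,0,0.015, 0,0,-0.003,0,0.015, 0,0,-0.004,0,0.015, 0,0,-0.005,0,0.015, 0,0,-0.006,0,0.015, 0,0,-0.006,0,0.015, 0,0,-0.006,0,0.015, 0,0,-0.006,0,0.015, 0,0,-0.006,0,0.015]'
python3 -c "
from h import *
go()"
```

```text
clock: 23.15
ee_pos: [580.0, -4.0, 136.3]
ee_rot: [-2.848, 1.568, 1.869]
wrist_force: [0.6, -1.7, -3.4]
width: 23.6
t 23.15 pos [580.02  -3.98 136.34] width 23.57 F [ 0.6  -1.69 -3.38] M [-0.28 -0.14 -0.01]
tool x [-0.0008  0.0025 -1.    ] -z ang 90.21 q6 1.46
```

```bash
python3 -m creep '[0,0,-0.001,0,0.015, 0,0,-0.002,0,0.015, 0,0,-0.003,0,0.015, 0,0,-0.004,0,0.015, 0,0,-0.005,0,0.015, 0,0,-0.006,0,0.015, 0,0,-0.006,0,0.015, 0,0,-0.006,0,0.015, 0,0,-0.006,0,0.015, 0,0,-0.006,0,0.015]'
python3 -c "
from h import *
go()"
```

```text
clock: 24.4
ee_pos: [580.0, 2.2, 136.4]
ee_rot: [-2.903, 1.568, 1.813]
wrist_force: [1.7, -0.4, -4.3]
width: 23.7
t 24.4 pos [580.01   2.19 136.39] width 23.75 F [ 1.69 -0.42 -4.27] M [-0.23 -0.21 -0.08]
tool x [-0.0007  0.0028 -1.    ] -z ang 90.22 q6 1.47
```

```bash
python3 -m creep '[0,0,-0.001,0,0.015, 0,0,-0.002,0,0.015, 0,0,-0.003,0,0.015, 0,0,-0.004,0,0.015, 0,0,-0.005,0,0.015, 0,0,-0.006,0,0.015, 0,0,-0.006,0,0.015, 0,0,-0.006,0,0.015, 0,0,-0.006,0,0.015, 0,0,-0.006,0,0.015]'
python3 -c "
from h import *
go()"
```

```text
clock: 25.65
ee_pos: [580.1, 6.9, 136.4]
ee_rot: [-2.178, 1.57, 2.537]
wrist_force: [2.7, -5.6, -3.9]
width: 23.7
t 25.65 pos [580.06   6.87 136.45] width 23.69 F [ 2.74 -5.62 -3.89] M [-0.97 -0.23 -0.06]
tool x [-0.0005  0.0004 -1.    ] -z ang 90.17 q6 1.48
```

```bash
python3 -m creep '[0,0,-0.0005,0,0.015, 0,0,-0.001,0,0.015, 0,0,-0.0015,0,0.015, 0,0,-0.002,0,0.015, 0,0,-0.0025,0,0.015, 0,0,-0.003,0,0.015, 0,0,-0.003,0,0.015, 0,0,-0.003,0,0.015, 0,0,-0.003,0,0.015, 0,0,-0.003,0,0.015]'
python3 -c "
from h import *
go()"
```

```text
clock: 26.9
ee_pos: [580.1, 8.0, 136.5]
ee_rot: [-0.107, 1.568, -1.676]
wrist_force: [3.0, -7.0, -4.8]
width: 23.8
t 26.9 pos [580.15   8.04 136.52] width 23.78 F [ 2.97 -7.03 -4.82] M [-1.29 -0.23 -0.18]
tool x [-0.0003 -0.0031 -1.    ] -z ang 90.09 q6 1.49
```

```bash
python3 -m creep '[0,0,-0.0015,0,0.015, 0,0,-0.002,0,0.015, 0,0,-0.0025,0,0.015, 0,0,-0.003,0,0.015, 0,0,-0.0035,0,0.015, 0,0,-0.004,0,0.015, 0,0,-0.004,0,0.015, 0,0,-0.004,0,0.015, 0,0,-0.004,0,0.015, 0,0,-0.004,0,0.015]'
python3 -c "
from h import *
go()"
```

```text
clock: 28.15
ee_pos: [580.2, 9.4, 136.5]
ee_rot: [-0.038, 1.563, -1.609]
wrist_force: [0.9, -9.5, -2.9]
width: 23.9
t 28.15 pos [580.21   9.37 136.55] width 23.9 F [ 0.93 -9.54 -2.92] M [-1.58 -0.21 -0.22]
tool x [-0.0003 -0.008  -1.    ] -z ang 89.99 q6 1.49
```

```bash
python3 -m creep '[0,0,-0.002,0,0.015, 0,0,-0.0025,0,0.015, 0,0,-0.003,0,0.015, 0,0,-0.0035,0,0.015, 0,0,-0.004,0,0.015, 0,0,-0.0045,0,0.015, 0,0,-0.0045,0,0.015, 0,0,-0.0045,0,0.015, 0,0,-0.0045,0,0.015, 0,0,-0.0045,0,0.015]'
python3 -c "
from h import *
go()
p,d=vision.get_image('side');cv2.imwrite('pics/side9.png',p);cv2.imwrite('pics/side9z.png',cv2.resize(p[175:270,185:265],None,fx=6.2,fy=6.2,interpolation=cv2.INTER_CUBIC))"
```

```text
clock: 29.4
ee_pos: [580.3, 10.6, 136.6]
ee_rot: [-0.016, 1.557, -1.59]
wrist_force: [1.6, -10.6, -4.3]
width: 23.7
t 29.4 pos [580.28  10.58 136.62] width 23.66 F [  1.65 -10.62  -4.28] M [-1.77 -0.18 -0.23]
tool x [-0.0003 -0.014  -0.9999] -z ang 89.85 q6 1.5
```

View pics/side9z.png

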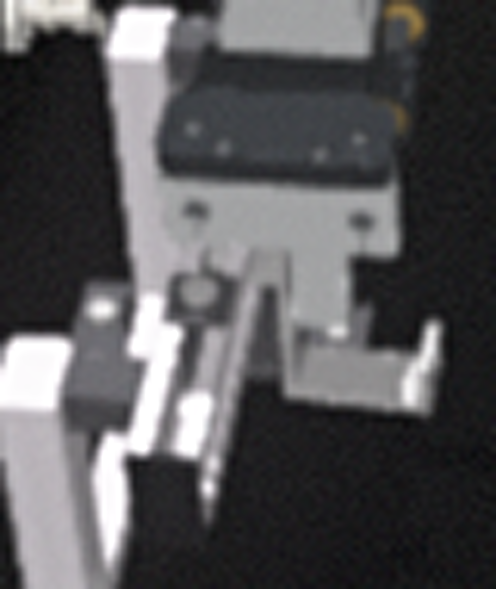

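```bash
python3 -m creep '[0,0,-0.003,0,0.015, 0,0,-0.0035,0,0.015, 0,0,-0.004,0,0.015, 0,0,-0.0045,0,0.015, 0,0,-0.005,0,0.015, 0,0,-0.005,0,0.015, 0,0,-0.005,0,0.015, 0,0,-0.005,0,0.015, 0,0,-0.005,0,0.015, 0,0,-0.005,0,0.015]'
python3 -c "
from h import *
go()"
```

```text
clock: 30.7
ee_pos: [580.4, 12.3, 136.9]
ee_rot: [0.001, 1.551, -1.575]
wrist_force: [1.2, -9.8, -2.7]
width: 23.7
t 30.7 pos [580.37  12.33 136.85] width 23.68 F [ 1.15 -9.84 -2.74] M [-1.8  -0.17 -0.17]
tool x [-0.0001 -0.0201 -0.9998] -z ang 89.73 q6 1.51
```

```bash
python3 -m creep '[0,0,-0.002,0,0.015, 0,0,-0.003,0,0.015, 0,0,-0.004,0,0.015, 0,0,-0.004,0,0.015, 0,0,-0.004,0,0.015, 0,0,-0.004,0,0.015, 0,0,-0.004,0,0.015, 0,0,-0.004,0,0.015, 0,0,-0.004,0,0.015, 0,0,-0.004,0,0.015]'
python3 -c "
from h import *
go()"
```

```text
clock: 31.95
ee_pos: [580.4, 12.7, 136.9]
ee_rot: [-0.001, 1.544, -1.579]
wrist_force: [1.2, -11.2, -2.8]
width: 24.0
t 31.95 pos [580.38  12.71 136.93] width 24.02 F [  1.22 -11.18  -2.76] M [-1.92 -0.19 -0.2 ]
tool x [-0.0002 -0.0267 -0.9996] -z ang 89.59 q6 1.52
```

```bash
python3 -m creep '[0,0,-0.002,0,0.015, 0,0,-0.001,0,0.015, 0,0,0,0,0.015, 0,0,0.0005,0,0.015, 0,0,0.001,0,0.015, 0,0,0.0015,0,0.015, 0,0,0.002,0,0.015, 0,0,0.002,0,0.015, 0,0,0.002,0,0.015, 0,0,0.002,0,0.015]'
python3 -c "
from h import *
go()"
```

```text
clock: 33.2
ee_pos: [580.3, 10.8, 137.0]
ee_rot: [-0.004, 1.544, -1.582]
wrist_force: [0.8, -3.6, -4.1]
width: 23.9
t 33.2 pos [580.33  10.8  136.97] width 23.94 F [ 0.77 -3.57 -4.12] M [-0.56 -0.03 -0.07]
tool x [-0.0003 -0.0266 -0.9996] -z ang 89.59 q6 1.52
```

```bash
python3 -m creep '[0,0,0.0005,0,0.015, 0,0,0.001,0,0.015, 0,0,0.0015,0,0.015, 0,0,0.002,0,0.015, 0,0,0.0025,0,0.015, 0,0,0.003,0,0.015, 0,0,0.003,0,0.015, 0,0,0.003,0,0.015, 0,0,0.003,0,0.015, 0,0,0.003,0,0.015]'
python3 -c "
from h import *
go()"
```

```text
clock: 34.45
ee_pos: [580.2, 8.5, 137.0]
ee_rot: [-0.011, 1.545, -1.589]
wrist_force: [0.5, 2.5, -2.3]
width: 23.9
t 34.45 pos [580.25   8.47 136.99] width 23.86 F [ 0.46  2.53 -2.26] M [ 0.44 -0.03  0.09]
tool x [-0.0005 -0.0255 -0.9997] -z ang 89.62 q6 1.51
```

```bash
python3 -m creep '[0,0,0.001,0,0.015, 0,0,0.0015,0,0.015, 0,0,0.002,0,0.015, 0,0,0.002,0,0.015, 0,0,0.002,0,0.015, 0,0,0.002,0,0.015, 0,0,0.002,0,0.015, 0,0,0.002,0,0.015, 0,0,0.002,0,0.015, 0,0,0.002,0,0.015]'
python3 -c "
from h import *
go()"
```

```text
clock: 35.7
ee_pos: [580.2, 8.0, 137.0]
ee_rot: [-0.016, 1.548, -1.592]
wrist_force: [-0.3, 5.4, -3.5]
width: 23.7
t 35.7 pos [580.17   8.   137.03] width 23.7 F [-0.29  5.35 -3.5 ] M [ 1.1  -0.    0.16]
tool x [-0.0005 -0.0227 -0.9997] -z ang 89.69 q6 1.51
```

```bash
python3 -m creep '[0,0,-0.0005,0,0.015, 0,0,-0.001,0,0.015, 0,0,-0.001,0,0.015, 0,0,-0.001,0,0.015, 0,0,-0.001,0,0.03, 0,0,-0.001,0,0.04, 0,0,-0.001,0,0.05, 0,0,-0.001,0,0.05, 0,0,-0.001,0,0.05, 0,0,-0.001,0,0.05]' 10
python3 -c "
from h import *
go()
p,d=vision.get_image('side');cv2.imwrite('pics/side10.png',p);cv2.imwrite('pics/side10z.png',cv2.resize(p[175:270,185:265],None,fx=6.2,fy=6.2,interpolation=cv2.INTER_CUBIC))"
```

```text
clock: 36.95
ee_pos: [580.2, 9.1, 137.0]
ee_rot: [-0.019, 1.548, -1.595]
wrist_force: [-0.0, -0.1, -0.2]
width: 50.0
t 36.95 pos [580.17   9.06 137.  ] width 50.0 F [-0.03 -0.13 -0.25] M [ 0.05 -0.01 -0.01]
tool x [-0.0005 -0.0226 -0.9997] -z ang 89.69 q6 1.51
```

View pics/side10z.png

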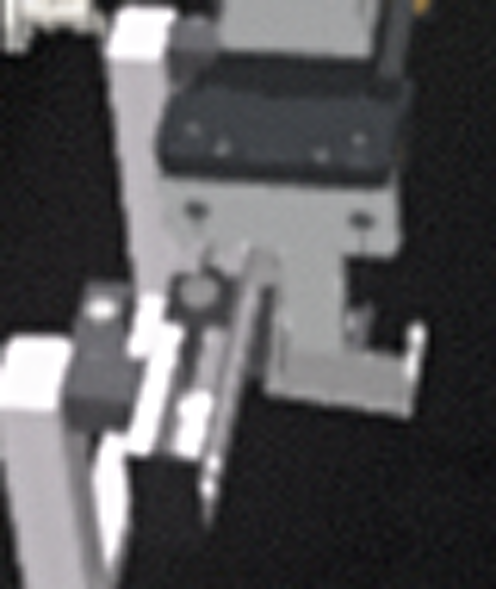

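```bash
python3 -m creep '[-0.005,0,0.0005,0,0.05, -0.015,0,0.001,0,0.05, -0.03,0,0.001,0,0.05, -0.05,0,0.0015,0,0.05, -0.075,0,0.002,0,0.05, -0.10,-0.01,0.002,0,0.05, -0.12,-0.05,0.002,0,0.05, -0.13,-0.10,0.002,0,0.05, -0.13,-0.14,0.002,0,0.05, -0.13,-0.16,0.002,0,0.05]'
python3 -c "
from h import *
go()
for n,b in(('side',(slice(130,290),slice(150,330))),('top',(slice(100,240),slice(150,300)))):
    p,d=vision.get_image(n);cv2.imwrite(f'pics/{n}11.png',p);np.save(f'pics/{n}11.npy',d);cv2.imwrite(f'pics/{n}11z.png',cv2.resize(p[b],None,fx=3.7,fy=3.7,interpolation=cv2.INTER_CUBIC))"
```

```text
clock: 38.25
ee_pos: [418.9, 11.0, 269.4]
ee_rot: [0.148, 1.548, -1.428]
wrist_force: [0.1, 0.9, 0.2]
width: 49.9
t 38.25 pos [418.9   10.96 269.35] width 49.94 F [0.09 0.86 0.17] M [0.08 0.04 0.  ]
tool x [ 0.0033 -0.0229 -0.9997] -z ang 89.69 q6 1.48
```

View pics/side11z.png

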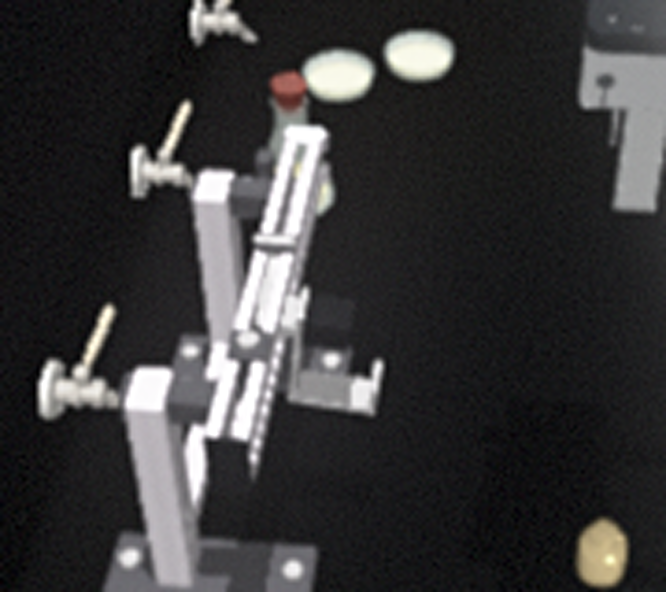

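View pics/top11z.png

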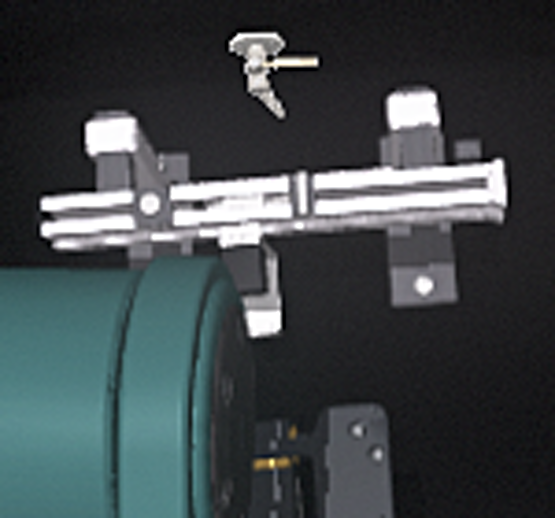

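```bash
python3 - <<'E'
from h import *
np.set_printoptions(suppress=True,precision=1,linewidth=220)
for n in("side","top"):
  for k in("0","11"):
    C=cloud(n,np.load(f"pics/{n}{k}.npy"))
    ys=np.arange(-40,44,6);out=[]
    for y in ys:
        m=(abs(C[...,1]-y)<4)&(C[...,0]>611)&(C[...,0]<622)&(C[...,2]>120)&(C[...,2]<230)
        q=C[m][:,2]; out.append((y,len(q),q.max() if len(q) else 0,np.median(q) if len(q) else 0))
    print(n,k);print(np.array(out).T)
  m=(C[...,0]>535)&(C[...,0]<603)&(C[...,1]>-60)&(C[...,1]<70)&(C[...,2]>85)&(C[...,2]<185)
  q=C[m];print(n,"hanger",np.percentile(q,[3,50,97],axis=0).T)
  for lo,hi in((535,560),(560,590)):
    z=q[(q[:,0]>lo)&(q[:,0]<hi)]; print(lo,z[:,2].min(),z[:,2].max(),np.median(z[:,1]))
  p=cv2.imread(f"pics/{n}11.png")
p=cv2.imread("pics/side11.png")[185:250,195:260];cv2.imwrite("pics/side11c.png",cv2.resize(p,None,fx=9,fy=9,interpolation=cv2.INTER_CUBIC))
E
```

```text
side 0
[[-40.  -34.  -28.  -22.  -16.  -10.   -4.    2.    8.   14.   20.   26.   32.   38. ]
 [  2.    7.   19.   24.   15.   12.    7.    4.    6.    2.    6.    9.   11.    4. ]
 [176.5 179.  180.2 179.2 173.8 174.6 174.6 174.6 174.4 173.1 175.3 174.6 175.  174.7]
 [175.4 178.1 177.6 172.  166.4 165.  173.4 173.5 172.8 172.7 173.5 172.3 170.2 174.4]]
side 11
[[-40.  -34.  -28.  -22.  -16.  -10.   -4.    2.    8.   14.   20.   26.   32.   38. ]
 [  4.    3.   19.   16.   14.    6.   12.   12.   11.   14.   14.   12.   10.    3. ]
 [177.5 177.5 179.9 178.2 173.8 174.3 174.7 174.4 173.9 173.9 175.5 174.9 174.9 173. ]
 [176.1 177.3 177.8 171.9 167.5 171.9 168.7 168.7 169.  167.9 166.8 164.6 172.4 172.7]]
side hanger [[555.  582.6 601.6]
 [ -3.3  13.8  21.5]
 [ 90.4 140.6 164.2]]
535 86.03650179744284 110.67650616549292 13.054920329249057
560 88.62022626738724 164.14427733567425 13.139418706778429
top 0
[[-40.  -34.  -28.  -22.  -16.  -10.   -4.    2.    8.   14.   20.   26.   32.   38. ]
 [ 10.   19.   15.   18.   18.   12.    7.    4.    7.   10.    6.   12.    9.   10. ]
 [180.2 182.6 181.6 179.3 176.  175.6 177.2 176.2 175.4 176.3 175.6 176.1 175.8 174.9]
 [175.8 178.5 179.6 170.9 170.1 172.3 175.1 174.1 172.1 171.8 174.5 173.4 165.1 160. ]]
top 11
[[-40.  -34.  -28.  -22.  -16.  -10.   -4.    2.    8.   14.   20.   26.   32.   38. ]
 [ 11.   20.   16.   16.   16.   17.   15.   16.   18.   15.   14.   12.   11.   12. ]
 [178.7 182.3 182.3 177.2 174.4 174.7 175.8 175.5 175.5 175.2 175.8 175.8 175.6 175.7]
 [175.3 178.3 178.9 168.6 167.8 169.8 170.2 170.2 168.8 168.5 171.4 169.1 165.2 166.6]]
top hanger [[555.1 579.6 601.2]
 [ -6.7   2.8  16.8]
 [ 91.9 156.8 167. ]]
535 92.17300953679035 112.15791988854812 2.606615922362984
560 88.62286521839701 165.43761225630135 3.1250333085674598
```

View pics/side11c.png

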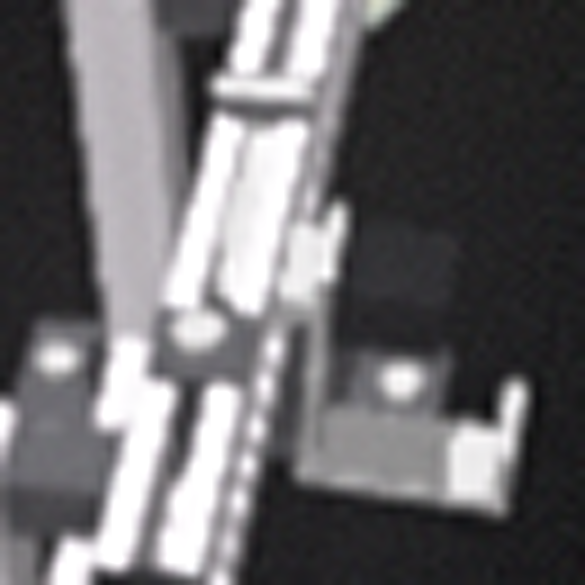

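The heights along the slot match the first pictures, with nothing standing above the rail where a lifted catch would show. The hanger hangs level in the slot, and the robot is clear.

```bash
python3 -c "
from cell import workorder,get_state
print(workorder.close_job()); print(get_state()['clock'])"
```

```text
the job is handed in; nothing more can be done
None
the job is handed in; nothing more can be done
```

The hanger is in the rail and appears locked behind the catch. I let go, moved the arm clear and handed the job in at about 38 s of the 70 s; no verdict is reported.

- **Pick and feed-in:** I gripped the hanger by its grip block and lined it up with the measured rail (centre about x 616, z 154; open end at y −149). It slid in with no noticeable force.
- **Catch:** the slider met the catch at about y −30, with roughly 3 N back and 3 N down.
- **Buffer:** it touched at about y 4.5. I pressed to y 12.7, which by my estimate is about 8 mm of buffer travel, against the 14 mm limit. The highest wrist-force readings, taken at the end of each move, were about 11 N.
- **Lock test:** pulling back before letting go, the hanger held at y of about 8 mm, 157 mm in from the open end. The pull rose from 2.5 to 5.4 N over less than 0.5 mm, so the catch is behind it.
- **Last checks:** after release, the pictures showed the hanger hanging in the slot, close to upright. Nothing stood above the rail where a lifted catch would show. The wrist force was near 0, and the arm was about 160 mm away.

**What I could not confirm:**
- The catch and buffer positions cannot be read directly. "Locked" rests on the pull test and the pictures, and I did not measure the buffer's remaining compression.
- The two cameras disagreed on where the hanger sits along the rail: about 3 mm in the top view and 13 mm in the side view, with the arm reading about 8 mm in between. I put this down to each camera seeing a different side of the hanger.
- The tool tilted by about 0.027 rad while pressing the buffer. I saw no effect from it.
- The flask and weight looked unmoved in the last pictures, but I did not measure them. The beaker was not in the last close-ups I looked at.

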